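# Find the release notch of the mould box and press the key in it

### The job

Open the catch of the grey casting mould box by touch, with the fingers closed: rest the fingertips on top of the box's metal front edge at either end, slide them along the edge towards the middle until they come to the notch hidden in it, then press the release key inside the notch fully down, so that the white cover springs ajar. Do not push on or prise the cover, and leave the tape roll, the red casting and the blue mould half where they are; finish clear of everything.

Things in the scene. Friction and masses are not known exactly. Their poses are not given: they have to be found in the camera images.
- mould_box: Grey casting mould box bolted to the bench, 130 (its x) x 280 (its y) mm. Origin at the centre of its underside on the bench; x points away from the robot to the hinges, y along the front edge to the left, z up. The front edge is a flat bare metal strip along y, 40 mm wide (x = -65 to -25 mm), open in front, its top 60 mm above the bench; 6 mm behind it lies the cover.
- edge_mid (a point): Point on the top plane of the metal front edge, at the middle of its length and width; axes as the box. Left end piece: y = +80 to +140 mm from here; right end piece: y = -140 to -80; between them, level within 0.5 mm, a metal bar with the notch in it.
- edge_front (a point): Front top corner of the same edge, at the middle of its length. The notch is 40 mm long along y, cuts the full width of the edge, with upright walls, and is 8 mm deep to the release key that fills its floor. Its centre lies anywhere from y = -30 to +30 mm: the place is not reported but must be felt (the support under the fingertips ends, they can go 8 mm lower) or seen.
- left_end: Left end piece of the front edge, bare metal, 41 x 60 mm, fixed to the box; origin at the centre of its length and width, 24 mm below its top. Axes as the box.
- right_end: Right end piece of the front edge, the same as the left one, at the other end.
- cover: White cover of the box, a plate 82 x 276 mm behind the front edge, with a short round filler neck on it; hinged at the back. Its origin is on the hinge line. Linked to the release key: it tilts up 0.035 rad for each mm of key travel (its front rises about 23 mm in all) and stays so.
- release_key: Release key: metal strip 36 x 110 x 6 mm under the bar, bared only in the notch. Origin at the middle of its top, always at the middle of the edge: it does not tell where the notch is. 8 mm below edge_mid when up, 16 mm when fully down at its stop. Moves straight down, takes about 8 to 12 N, stays where it is left; a touch under 6 N does not move it.
- tape: Roll of masking tape lying flat behind the box, about 104 mm across, 25 mm high, loose. Origin at the centre of its underside.
- red_casting: Red cast knob, 55 mm across, 44 mm high, standing loose behind the box. Origin at the centre of its underside.
- mould_half: Small blue silicone mould half, 60 x 85 x 24 mm, lying loose behind the box. Origin at the centre of its underside.

How it is judged:
By the outcome, as a careful person would: the job done as asked, in the order asked, and still so for the second after the job is handed in, with the robot touching nothing.
It also fails if it takes over 53 s, if anything falls off the work surface, if the arm or the gripper's body presses on something with over 40 N, if the wrist force passes 120 N, or if a joint passes its speed limit or range.

### The arm

A 6-joint arm with a two-finger parallel gripper is mounted at the origin on a cart in front of the work surface, level with it; the furniture and walls round the work are solid. World frame = base frame: x ahead of the robot, y to its left, z up, the work surface at z = 0. Lengths are in m, angles in degrees, forces in N, time in s.
With the tool pointing down it reaches from about 0.3 to 0.75 m from the base axis. Payload 8.5 kg.
Tool frame: the origin (TCP) lies at the very end of the fingers, on their centre line; the grasp point (between the pads) lies 19 mm behind it (env.grip_depth is the distance from the TCP to the grasp point, in m); z points along the fingers, y is the direction in which the jaws open and shut (so a half turn about z gives the same grasp; the last joint's range is limited). The gripper opens to 85 mm and grips with 20 to 120 N. Pads are 22 mm wide; open, the fingers measure 114 mm over their backs; the gripper's body (76 mm by 85 mm) begins 54 mm behind the grasp point. The pads swing forward as they close: fully open they stand 13 mm farther back than shut.
Start: joints at [53.554, 21.807, 74.336, -0, 83.858, -12.336], TCP at [0.225, 0.502, 0.231] pointing down, gripper open.
Joint ranges: [-178.18, 178.18], [-50.72, 133.34], [12.68, 142.11], [-81.47, 261.47], [9.98, 163.14], [-165.26, 165.26]. Speed limits (degrees/s): [136.94, 136.94, 180, 180, 180, 180].

### API

Orientations are given as a 3x3 rotation matrix whose columns are the frame's x, y, z axes.
In Python, from station import env, imaging gives the robot as it stands.
- The arm moves only by the tool apply_moves, never from a script. Its argument "motion" is a list of rows, each an object with "offset": the shift along the world's x, y, z in cm, a list of three; "dr": the turn, a rotation vector about the world's x, y, z in rad, a list of three; "fingers": the opening, from 0 (shut) to 1 (fully open). A call has 1 to 20 rows; each row shifts and turns the commanded pose from where the row before left it; what a row does not reach is not made up. A row lasts 1/10 s, in which the tool goes at most 50 mm and 8.59 degrees, less where a joint would pass 70% of its speed; a pose out of reach is approached as far as the arm can. A call with a gripper value outside its range is refused whole. The fingers move at their own pace and stop on an object; "grip_force" is the grip in N (left out, the last holds). Time passes only in rows, so rows that do not move let the fingers close. It gives the time, the measured TCP pose, the force and the opening at its end, in the units of the state.
- env.state(): the state, without advancing time (a new reading comes with each control period).
- imaging.capture(name): name is "scene" or "top" or "wrist"; returns a dict with "img" (400x640x3 uint8, red, green, blue), "mtx" (3x3 intrinsics, pixels), "dist" ([k1, k2, p1, p2, k3] as OpenCV has them; the pictures are not rectified), "extrinsics" (4x4, takes a point from world to camera coordinates). Camera axes: x right, y down, z forward; pixel columns grow to the right and rows downward; lengths in m; the calibration is good to about 2 mm. A picture is of the moment at which its call begins. There is no depth.
- env.job_done(): hands the job in, once; it reports no verdict.
The state is a dict: "clock": time; "qpos": joint angles; "dq": joint speeds; "tau": joint torques, N m; "tcp_pos": TCP position; "tcp_rot": TCP orientation; "wrist_force": force on the tool from outside, world axes, zero at the start; "ft_torque": the same for the moment, N m; "gripper_width": finger opening in m.
Only numpy, scipy, OpenCV 4.12 (cv2) and the standard library are available. Lean on these libraries where they do the work, as an engineer would, in place of code of your own. Each camera call takes 0.05 s, during which the arm holds its last target.

## Working session

There is one attempt and no reset: what is moved stays moved. The work goes in short steps, Python scripts to look and compute and a tool call to move; the robot and the scene stay as the last step left them, time stands still between calls to the robot, and variables do not carry over. Pictures are saved under pics/ and viewed, and the job is handed in when it is done.

Besides the shell and the picture viewer there is one more tool, called by a JSON object that holds its "api" and its "payload". apply_moves: Moves the arm, as the interface text tells. Its arguments: {"type":"object","properties":{"motion":{"type":"array"},"grip_force":{"type":"number"}},"required":["motion"]}

```bash
mkdir -p pics
python3 - <<'E'
from station import env, imaging
import cv2
for n in ["scene","top"]:
    c=imaging.capture(n); cv2.imwrite(f"pics/{n}0.png",c["img"][:,:,::-1])
    print(n,c["mtx"].tolist(),c["dist"],c["extrinsics"].round(4).tolist())
s=env.state(); print(s)
E
```

```text
scene [[434.80947308023025, 0.0, 311.95198305417495], [0.0, 434.80947308023025, 206.90712572797926], [0.0, 0.0, 1.0]] [-0.12256496  0.          0.          0.          0.        ] [[0.8698, -0.4933, -0.0119, -0.4634], [-0.2327, -0.3889, -0.8914, 0.219], [0.4351, 0.7781, -0.453, 0.7092], [0.0, 0.0, 0.0, 1.0]]
top [[417.4481768892388, 0.0, 318.96773176312144], [0.0, 417.4481768892388, 200.32958137800205], [0.0, 0.0, 1.0]] [-0.03144946  0.          0.          0.          0.        ] [[0.0176, -0.9998, 0.0088, 0.0276], [-0.9981, -0.0181, -0.0588, 0.5412], [0.059, -0.0078, -0.9982, 0.954], [0.0, 0.0, 0.0, 1.0]]
{'clock': 0.1, 'qpos': array([ 5.35544129e+01,  2.18369120e+01,  7.43785045e+01, -8.99185237e-04,
        8.38568479e+01, -1.23357810e+01]), 'dq': array([ 0.05470112, -0.06317314, -0.04001771,  0.02563431,  0.04538993,
       -0.09020818]), 'tau': array([ 4.16793235e-03, -4.49221480e+01, -2.31656581e+01, -1.01711967e-04,
        3.70061942e-03, -7.54448621e-06]), 'tcp_pos': array([0.22451995, 0.50180972, 0.23078678]), 'tcp_rot': array([[-9.12764875e-01,  4.08484688e-01, -7.36705191e-04],
       [ 4.08485273e-01,  9.12764336e-01, -1.02384599e-03],
       [ 2.54212814e-04, -1.23546388e-03, -9.99999205e-01]]), 'wrist_force': array([ 0.17870872, -0.08727057, -0.93677554]), 'ft_torque': array([-0.01237612, -0.04051564,  0.02371164]), 'gripper_width': 0.08534643457957211}
```

View pics/top0.png

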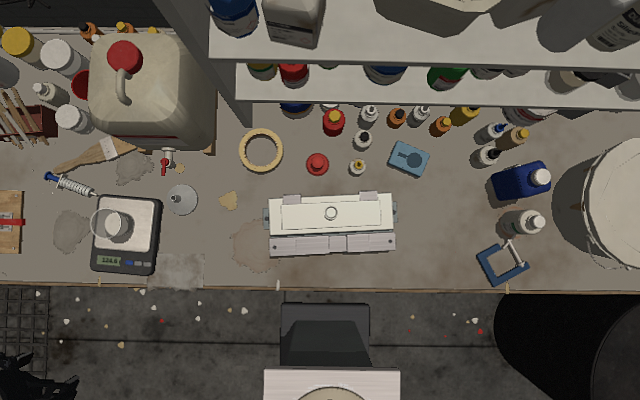

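View pics/scene0.png

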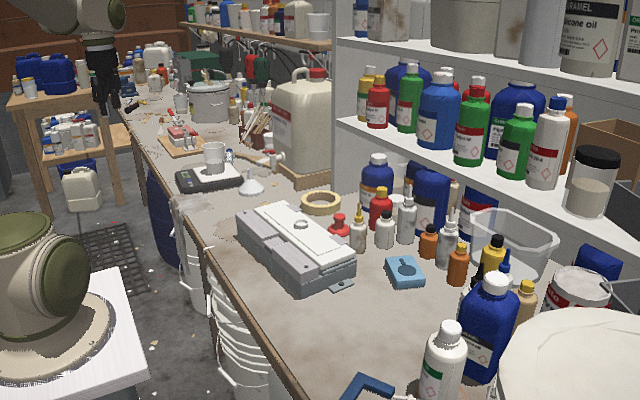

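The top view shows the box at about (268–397, 193–257). The front strip is at rows 232–257, and there is a shelf behind it. I'll zoom in on the strip.

Run:
```python
import cv2
a=cv2.imread("pics/top0.png")[185:265,255:410]; cv2.imwrite("pics/top0z.png",cv2.resize(a,None,fx=5,fy=5,interpolation=cv2.INTER_CUBIC))
a=cv2.imread("pics/scene0.png")[190:300,225:365]; cv2.imwrite("pics/scene0z.png",cv2.resize(a,None,fx=5,fy=5,interpolation=cv2.INTER_CUBIC))
```

```text
(no output)
```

View pics/top0z.png

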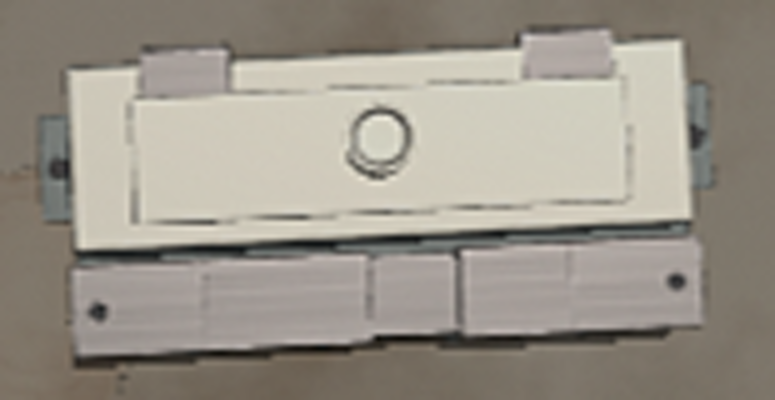

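View pics/scene0z.png

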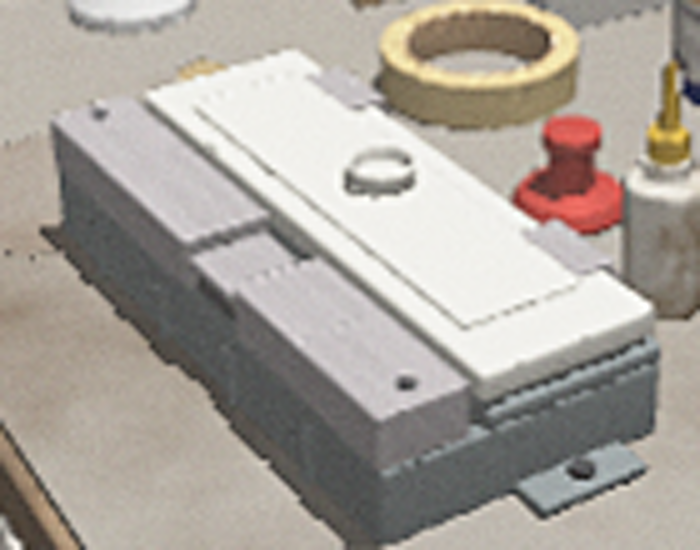

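The strip is visible, and the notch sits at zoomed x≈368–458, which is near its middle. In zoomed coordinates the strip corners are front-left (77,355), rear-left (73,268), rear-right (697,238) and front-right (702,326). I'll convert these to world positions.

```bash
cat > h.py <<'E'
import numpy as np, cv2
def ray(c,uv,z):
    uv=np.array(uv,float).reshape(-1,1,2)
    n=cv2.undistortPoints(uv,c["mtx"],c["dist"]).reshape(-1,2)
    R=c["extrinsics"][:3,:3];t=c["extrinsics"][:3,3]
    d=np.c_[n,np.ones(len(n))]@R; o=-R.T@t
    return o+d*((z-o[2])/d[:,2])[:,None]
E
python3 - <<'E'
from station import env, imaging
from h import *
c=imaging.capture("top")
f=lambda L:[((x+.5)/5-.5+255,(y+.5)/5-.5+185) for x,y in L]
P=ray(c,f([(77,355),(73,268),(697,238),(702,326),(370,341),(458,335),(368,254),(458,250)]),.06)
print(P.round(4)); m=P[:4].mean(0); print("mid",m)
y=(P[0]+P[1]-P[2]-P[3])/2; L=np.linalg.norm(y); y/=L; x=np.array([y[1],-y[0],0]);print(L,y,np.degrees(np.arctan2(-y[0],y[1])))
for p in P: print(((p-m)@x).round(4),((p-m)@y).round(4))
c=imaging.capture("scene")
f=lambda L:[((a+.5)/5-.5+225,(b+.5)/5-.5+190) for a,b in L]
P=ray(c,f([(52,125),(378,417),(470,382),(145,97),(188,245),(238,293),(270,215),(315,262)]),.06)
print(P.round(4))
for p in P: print(((p-m)@x).round(4),((p-m)@y).round(4))
E
```

```text
[[ 0.4142  0.1432  0.06  ]
 [ 0.4524  0.1459  0.06  ]
 [ 0.4703 -0.1297  0.06  ]
 [ 0.4316 -0.1322  0.06  ]
 [ 0.4226  0.0144  0.06  ]
 [ 0.4259 -0.0244  0.06  ]
 [ 0.4608  0.0159  0.06  ]
 [ 0.4633 -0.0238  0.06  ]]
mid [0.44213905 0.00679436 0.06      ]
0.27602695847336384 [-0.06396749  0.99795198  0.        ] 3.6675712508475913
-0.0191 0.1379
0.0191 0.1381
0.0194 -0.138
-0.0194 -0.138
-0.019 0.0088
-0.0182 -0.0301
0.0192 0.0079
0.0191 -0.0319
[[ 0.4126  0.1346  0.06  ]
 [ 0.4336 -0.1343  0.06  ]
 [ 0.4725 -0.1321  0.06  ]
 [ 0.4592  0.1385  0.06  ]
 [ 0.4233  0.0083  0.06  ]
 [ 0.4255 -0.0347  0.06  ]
 [ 0.4622  0.0131  0.06  ]
 [ 0.4616 -0.0293  0.06  ]]
-0.0213 0.1294
-0.0175 -0.1402
0.0215 -0.1406
0.0254 0.1304
-0.0187 0.0027
-0.0193 -0.0403
0.0204 0.005
0.0171 -0.0373
```

Measured against the given sizes:
- **Strip:** 276 × 38 mm against 280 × 40, which agrees.
- **edge_mid:** (0.442, 0.007, 0.06), with the box yawed 3.7°.
- **Notch:** seen centred near box y ≈ −11 mm, to be confirmed by touch.

I'll close the fingers, set the jaws along the box's x, and go above the left end piece at box y = +110 mm.

{"api": "apply_moves", "payload": {"motion": [{"offset":[1.74,-3.21,-0.5],"dr":[0,0,-0.0905],"fingers":0},{"offset":[1.74,-3.21,-0.5],"dr":[0,0,-0.0905],"fingers":0},{"offset":[1.74,-3.21,-0.5],"dr":[0,0,-0.0905],"fingers":0},{"offset":[1.74,-3.21,-0.5],"dr":[0,0,-0.0905],"fingers":0},{"offset":[1.74,-3.21,-0.5],"dr":[0,0,-0.0905],"fingers":0},{"offset":[1.74,-3.21,-0.5],"dr":[0,0,-0.0905],"fingers":0},{"offset":[1.74,-3.21,-0.5],"dr":[0,0,-0.0905],"fingers":0},{"offset":[1.74,-3.21,-0.5],"dr":[0,0,-0.0905],"fingers":0},{"offset":[1.74,-3.21,-0.5],"dr":[0,0,-0.0905],"fingers":0},{"offset":[1.74,-3.21,-0.5],"dr":[0,0,-0.0905],"fingers":0},{"offset":[1.74,-3.21,-0.5],"dr":[0,0,-0.0905],"fingers":0},{"offset":[1.74,-3.21,-0.5],"dr":[0,0,-0.0905],"fingers":0},{"offset":[0,0,0],"dr":[0,0,0],"fingers":0},{"offset":[0,0,0],"dr":[0,0,0],"fingers":0},{"offset":[0,0,0],"dr":[0,0,0],"fingers":0}]}}

```text
clock: 1.7
tcp_pos: [0.433, 0.1174, 0.1714]
tcp_rot: [[-0.065, 0.998, -0.0], [0.998, 0.065, 0.0], [0.0, -0.0, -1.0]]
wrist_force: [-0.9, 0.3, 0.1]
gripper_width: 0.0
```

{"api": "apply_moves", "payload": {"motion": [{"offset":[0,0,-2],"dr":[0,0,0],"fingers":0},{"offset":[0,0,-2],"dr":[0,0,0],"fingers":0},{"offset":[0,0,-2],"dr":[0,0,0],"fingers":0},{"offset":[0,0,-1.5],"dr":[0,0,0],"fingers":0},{"offset":[0,0,-1],"dr":[0,0,0],"fingers":0},{"offset":[0,0,-0.6],"dr":[0,0,0],"fingers":0},{"offset":[0,0,0],"dr":[0,0,0],"fingers":0},{"offset":[0,0,0],"dr":[0,0,0],"fingers":0}]}}

```text
clock: 2.5
tcp_pos: [0.4337, 0.117, 0.0808]
tcp_rot: [[-0.064, 0.998, 0.001], [0.998, 0.064, 0.0], [-0.0, 0.001, -1.0]]
wrist_force: [-0.2, 0.7, -0.4]
gripper_width: -0.0
```

Run:
```python
from station import env, imaging
import cv2,numpy as np
print({k:env.state()[k] for k in("tcp_pos","wrist_force")})
a=imaging.capture("top")["img"][:,:,::-1][185:265,255:410]
b=imaging.capture("scene")["img"][:,:,::-1][150:300,205:365]
cv2.imwrite("pics/t1.png",cv2.resize(a,None,fx=5,fy=5)); cv2.imwrite("pics/s1.png",cv2.resize(b,None,fx=4,fy=4))
```

```text
{'tcp_pos': array([0.43367075, 0.11701827, 0.08078855]), 'wrist_force': array([-0.17766372,  0.67742507, -0.37981247])}
```

View pics/s1.png

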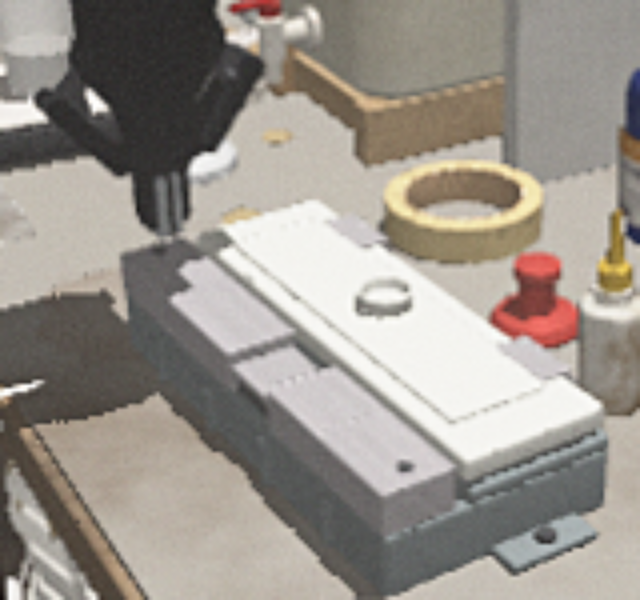

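The fingers are shut above the left end piece. Next I descend to contact in small steps.

{"api": "apply_moves", "payload": {"motion": [{"offset":[-0.1,0,-0.6],"dr":[0,0,0],"fingers":0},{"offset":[0,0,-0.5],"dr":[0,0,0],"fingers":0},{"offset":[0,0,-0.3],"dr":[0,0,0],"fingers":0},{"offset":[0,0,-0.2],"dr":[0,0,0],"fingers":0},{"offset":[0,0,-0.1],"dr":[0,0,0],"fingers":0},{"offset":[0,0,0],"dr":[0,0,0],"fingers":0},{"offset":[0,0,0],"dr":[0,0,0],"fingers":0}]}}

```text
clock: 3.3
tcp_pos: [0.4325, 0.1168, 0.0634]
tcp_rot: [[-0.064, 0.998, 0.0], [0.998, 0.064, -0.0], [-0.0, 0.0, -1.0]]
wrist_force: [-0.2, -0.3, 0.0]
gripper_width: -0.0001
```

{"api": "apply_moves", "payload": {"motion": [{"offset":[0,0,-0.1],"dr":[0,0,0],"fingers":0},{"offset":[0,0,-0.1],"dr":[0,0,0],"fingers":0},{"offset":[0,0,-0.1],"dr":[0,0,0],"fingers":0},{"offset":[0,0,0],"dr":[0,0,0],"fingers":0},{"offset":[0,0,0],"dr":[0,0,0],"fingers":0}]}}

```text
clock: 3.8
tcp_pos: [0.4325, 0.1168, 0.0604]
tcp_rot: [[-0.064, 0.998, 0.0], [0.998, 0.064, 0.0], [0.0, 0.0, -1.0]]
wrist_force: [-1.7, -0.9, 2.3]
gripper_width: -0.0001
```

{"api": "apply_moves", "payload": {"motion": [{"offset":[0,0,-0.03],"dr":[0,0,0],"fingers":0},{"offset":[0,0,0],"dr":[0,0,0],"fingers":0},{"offset":[0,0,0],"dr":[0,0,0],"fingers":0}]}}

```text
clock: 4.1
tcp_pos: [0.4325, 0.1168, 0.0604]
tcp_rot: [[-0.064, 0.998, 0.0], [0.998, 0.064, -0.0], [-0.0, 0.0, -1.0]]
wrist_force: [-1.8, 0.3, 7.0]
gripper_width: -0.0004
```

Contact at z = 0.0604, as expected, with 7 N. Now I slide towards the middle.

{"api": "apply_moves", "payload": {"motion": [{"offset":[0.02,-0.3,0],"dr":[0,0,0],"fingers":0},{"offset":[0.02,-0.3,0],"dr":[0,0,0],"fingers":0},{"offset":[0.02,-0.3,0],"dr":[0,0,0],"fingers":0},{"offset":[0.02,-0.3,0],"dr":[0,0,0],"fingers":0},{"offset":[0.02,-0.3,0],"dr":[0,0,0],"fingers":0},{"offset":[0.02,-0.3,0],"dr":[0,0,0],"fingers":0},{"offset":[0.02,-0.3,0],"dr":[0,0,0],"fingers":0}]}}

```text
clock: 4.8
tcp_pos: [0.4342, 0.096, 0.0604]
tcp_rot: [[-0.064, 0.998, 0.001], [0.998, 0.064, 0.001], [0.001, 0.001, -1.0]]
wrist_force: [-0.2, 3.1, 6.1]
gripper_width: -0.0001
```

{"api": "apply_moves", "payload": {"motion": [{"offset":[0.02,-0.3,0],"dr":[0,0,0],"fingers":0},{"offset":[0.02,-0.3,0],"dr":[0,0,0],"fingers":0},{"offset":[0.02,-0.3,0],"dr":[0,0,0],"fingers":0},{"offset":[0.02,-0.3,0],"dr":[0,0,0],"fingers":0},{"offset":[0.02,-0.3,0],"dr":[0,0,0],"fingers":0},{"offset":[0.02,-0.3,0],"dr":[0,0,0],"fingers":0},{"offset":[0.02,-0.3,0],"dr":[0,0,0],"fingers":0}]}}

```text
clock: 5.5
tcp_pos: [0.4353, 0.0746, 0.06]
tcp_rot: [[-0.064, 0.998, 0.0], [0.998, 0.064, 0.0], [0.0, 0.0, -1.0]]
wrist_force: [0.8, 2.5, 5.2]
gripper_width: 0.0001
```

{"api": "apply_moves", "payload": {"motion": [{"offset":[0.02,-0.3,0],"dr":[0,0,0],"fingers":0},{"offset":[0.02,-0.3,0],"dr":[0,0,0],"fingers":0},{"offset":[0.02,-0.3,0],"dr":[0,0,0],"fingers":0},{"offset":[0.02,-0.3,0],"dr":[0,0,0],"fingers":0},{"offset":[0.02,-0.3,0],"dr":[0,0,0],"fingers":0},{"offset":[0.02,-0.3,0],"dr":[0,0,0],"fingers":0},{"offset":[0.02,-0.3,0],"dr":[0,0,0],"fingers":0}]}}

```text
clock: 6.2
tcp_pos: [0.4367, 0.0536, 0.06]
tcp_rot: [[-0.064, 0.998, -0.0], [0.998, 0.064, 0.0], [0.0, -0.0, -1.0]]
wrist_force: [-0.7, 3.4, 4.8]
gripper_width: -0.0004
```

{"api": "apply_moves", "payload": {"motion": [{"offset":[0.02,-0.3,0],"dr":[0,0,0],"fingers":0},{"offset":[0.02,-0.3,0],"dr":[0,0,0],"fingers":0},{"offset":[0.02,-0.3,0],"dr":[0,0,0],"fingers":0},{"offset":[0.02,-0.3,0],"dr":[0,0,0],"fingers":0},{"offset":[0.02,-0.3,0],"dr":[0,0,0],"fingers":0},{"offset":[0.02,-0.3,0],"dr":[0,0,0],"fingers":0},{"offset":[0.02,-0.3,0],"dr":[0,0,0],"fingers":0}]}}

```text
clock: 6.9
tcp_pos: [0.438, 0.0326, 0.06]
tcp_rot: [[-0.064, 0.998, -0.0], [0.998, 0.064, 0.0], [0.0, -0.0, -1.0]]
wrist_force: [-0.3, 3.6, 5.2]
gripper_width: -0.0002
```

{"api": "apply_moves", "payload": {"motion": [{"offset":[0.02,-0.3,0],"dr":[0,0,0],"fingers":0},{"offset":[0.02,-0.3,0],"dr":[0,0,0],"fingers":0},{"offset":[0.02,-0.3,0],"dr":[0,0,0],"fingers":0},{"offset":[0.02,-0.3,0],"dr":[0,0,0],"fingers":0},{"offset":[0.02,-0.3,0],"dr":[0,0,0],"fingers":0}]}}

```text
clock: 7.4
tcp_pos: [0.439, 0.0176, 0.06]
tcp_rot: [[-0.064, 0.998, -0.0], [0.998, 0.064, 0.0], [0.0, -0.0, -1.0]]
wrist_force: [-0.7, 3.2, 4.9]
gripper_width: 0.0001
```

{"api": "apply_moves", "payload": {"motion": [{"offset":[0.02,-0.3,0],"dr":[0,0,0],"fingers":0},{"offset":[0.02,-0.3,0],"dr":[0,0,0],"fingers":0},{"offset":[0.01,-0.2,0],"dr":[0,0,0],"fingers":0}]}}

```text
clock: 7.7
tcp_pos: [0.4395, 0.0096, 0.06]
tcp_rot: [[-0.064, 0.998, -0.0], [0.998, 0.064, 0.0], [0.0, -0.0, -1.0]]
wrist_force: [-0.6, 2.6, 4.4]
gripper_width: 0.0001
```

{"api": "apply_moves", "payload": {"motion": [{"offset":[0.02,-0.3,0],"dr":[0,0,0],"fingers":0},{"offset":[0.02,-0.2,0],"dr":[0,0,0],"fingers":0},{"offset":[0,0,0],"dr":[0,0,0],"fingers":0}]}}

```text
clock: 8.0
tcp_pos: [0.4399, 0.0044, 0.0598]
tcp_rot: [[-0.064, 0.998, -0.001], [0.998, 0.064, -0.0], [-0.0, -0.001, -1.0]]
wrist_force: [-0.2, 0.4, 0.8]
gripper_width: -0.0001
```

The support ended at y ≈ 0.005, where the pictures put the notch. That places the notch centre at y ≈ −0.005, so I move there and lower the fingertips.

{"api": "apply_moves", "payload": {"motion": [{"offset":[0.02,-0.3,0],"dr":[0,0,0],"fingers":0},{"offset":[0.02,-0.3,0],"dr":[0,0,0],"fingers":0},{"offset":[0.02,-0.3,0],"dr":[0,0,0],"fingers":0},{"offset":[0,0,0],"dr":[0,0,0],"fingers":0},{"offset":[0,0,-0.2],"dr":[0,0,0],"fingers":0},{"offset":[0,0,-0.2],"dr":[0,0,0],"fingers":0},{"offset":[0,0,0],"dr":[0,0,0],"fingers":0},{"offset":[0,0,0],"dr":[0,0,0],"fingers":0}]}}

```text
clock: 8.8
tcp_pos: [0.4405, -0.0041, 0.0559]
tcp_rot: [[-0.064, 0.998, -0.0], [0.998, 0.064, 0.0], [0.0, -0.0, -1.0]]
wrist_force: [-0.2, 0.4, 0.1]
gripper_width: -0.0001
```

{"api": "apply_moves", "payload": {"motion": [{"offset":[0,0,-0.15],"dr":[0,0,0],"fingers":0},{"offset":[0,0,-0.15],"dr":[0,0,0],"fingers":0},{"offset":[0,0,-0.15],"dr":[0,0,0],"fingers":0},{"offset":[0,0,-0.15],"dr":[0,0,0],"fingers":0},{"offset":[0,0,0],"dr":[0,0,0],"fingers":0}]}}

```text
clock: 9.3
tcp_pos: [0.4406, -0.0042, 0.0502]
tcp_rot: [[-0.064, 0.998, 0.0], [0.998, 0.064, -0.0], [-0.0, 0.0, -1.0]]
wrist_force: [-1.2, -0.6, 4.8]
gripper_width: 0.0001
```

{"api": "apply_moves", "payload": {"motion": [{"offset":[0,0,-0.15],"dr":[0,0,0],"fingers":0},{"offset":[0,0,-0.15],"dr":[0,0,0],"fingers":0},{"offset":[0,0,-0.15],"dr":[0,0,0],"fingers":0},{"offset":[0,0,-0.1],"dr":[0,0,0],"fingers":0},{"offset":[0,0,0],"dr":[0,0,0],"fingers":0},{"offset":[0,0,0],"dr":[0,0,0],"fingers":0}]}}

```text
clock: 9.9
tcp_pos: [0.4406, -0.0042, 0.0448]
tcp_rot: [[-0.064, 0.998, 0.0], [0.998, 0.064, -0.0], [-0.0, 0.0, -1.0]]
wrist_force: [-0.8, 0.4, 6.9]
gripper_width: 0.0002
```

{"api": "apply_moves", "payload": {"motion": [{"offset":[0,0,-0.1],"dr":[0,0,0],"fingers":0},{"offset":[0,0,-0.05],"dr":[0,0,0],"fingers":0},{"offset":[0,0,0],"dr":[0,0,0],"fingers":0},{"offset":[0,0,0],"dr":[0,0,0],"fingers":0},{"offset":[0,0,0],"dr":[0,0,0],"fingers":0}]}}

```text
clock: 10.4
tcp_pos: [0.4406, -0.0042, 0.0439]
tcp_rot: [[-0.064, 0.998, 0.001], [0.998, 0.064, -0.0], [-0.0, 0.001, -1.0]]
wrist_force: [-4.0, 1.2, 16.1]
gripper_width: -0.0003
```

{"api": "apply_moves", "payload": {"motion": [{"offset":[0,0,-0.05],"dr":[0,0,0],"fingers":0},{"offset":[0,0,0],"dr":[0,0,0],"fingers":0},{"offset":[0,0,0],"dr":[0,0,0],"fingers":0}]}}

```text
clock: 10.7
tcp_pos: [0.4407, -0.0042, 0.0438]
tcp_rot: [[-0.064, 0.998, 0.001], [0.998, 0.064, -0.0], [-0.001, 0.001, -1.0]]
wrist_force: [-5.4, 1.0, 22.2]
gripper_width: 0.0001
```

The force rose to 22 N without further travel, so the key is on its stop. I withdraw straight up and then back towards the robot.

{"api": "apply_moves", "payload": {"motion": [{"offset":[0,0,0.2],"dr":[0,0,0],"fingers":0},{"offset":[0,0,0.5],"dr":[0,0,0],"fingers":0},{"offset":[0,0,1],"dr":[0,0,0],"fingers":0},{"offset":[0,0,1.5],"dr":[0,0,0],"fingers":0},{"offset":[0,0,2],"dr":[0,0,0],"fingers":0},{"offset":[0,0,2.5],"dr":[0,0,0],"fingers":0},{"offset":[-0.5,0.5,2.5],"dr":[0,0,0],"fingers":0},{"offset":[-1,1.5,2],"dr":[0,0,0],"fingers":0},{"offset":[-1,3,2],"dr":[0,0,0],"fingers":0},{"offset":[-1,3,2],"dr":[0,0,0],"fingers":0},{"offset":[-1,3,1],"dr":[0,0,0],"fingers":0},{"offset":[0,3,0],"dr":[0,0,0],"fingers":0},{"offset":[0,3,0],"dr":[0,0,0],"fingers":0},{"offset":[0,3,0],"dr":[0,0,0],"fingers":0},{"offset":[0,2,0],"dr":[0,0,0],"fingers":0},{"offset":[0,0,0],"dr":[0,0,0],"fingers":0},{"offset":[0,0,0],"dr":[0,0,0],"fingers":0},{"offset":[0,0,0],"dr":[0,0,0],"fingers":0}]}}

```text
clock: 12.5
tcp_pos: [0.3955, 0.215, 0.2147]
tcp_rot: [[-0.063, 0.998, -0.0], [0.998, 0.063, -0.0], [-0.0, -0.0, -1.0]]
wrist_force: [-0.4, -1.0, 0.2]
gripper_width: 0.0
```

Run:
```python
from station import env, imaging
import cv2
s=env.state();print(s["clock"],s["tcp_pos"],s["wrist_force"])
b=imaging.capture("scene")["img"][:,:,::-1][150:300,205:405]
cv2.imwrite("pics/s2.png",cv2.resize(b,None,fx=4,fy=4))
cv2.imwrite("pics/t2.png",imaging.capture("top")["img"][:,:,::-1])
```

```text
12.5 [0.3955391  0.21502729 0.21469165] [-0.44686532 -1.03706407  0.15008149]
```

View pics/s2.png

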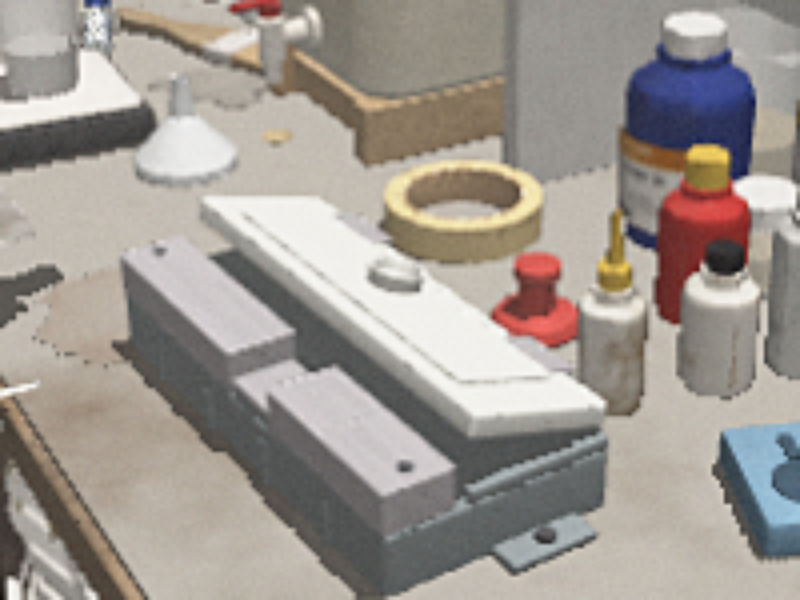

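View pics/t2.png

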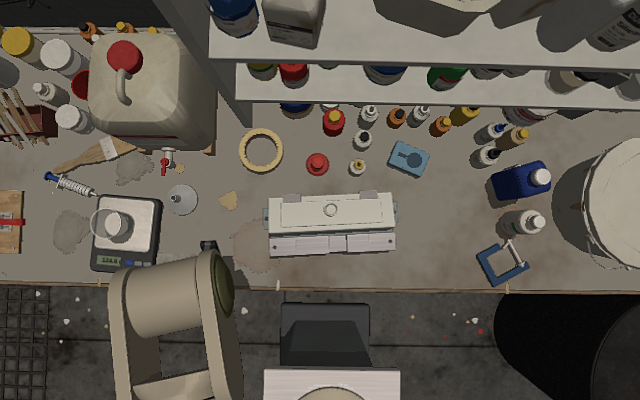

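The cover stands tilted open and the key lies sunk in the notch. In the top view the tape (261,149), red casting (317,163) and blue mould half (408,158) are where they were. The arm is clear of everything.

```bash
python3 -c "
from station import env
print(env.job_done())"
```

```text
the job is handed in; nothing more can be done
None
```

The catch is open: the release key is pressed fully down, the white cover stands ajar, and I have handed the job in.

- **Feeling for the notch:** With the fingers shut, I touched down on the left end piece at z = 60.4 mm. I slid along the edge at about 5–7 N until the support ended at y ≈ 5 mm. That agreed with the notch seen in the pictures.
- **Pressing the key:** I pressed at the middle of the notch. The key stopped at z = 43.8 mm (expected about 44), and the force rose to 22 N with no further travel.
- **Last checks:** The wrist force was back near zero with the arm clear, after 12.5 s. By eye, the pictures show the tape roll, red casting and blue mould half unmoved. I aimed the fingertips slightly to the front of the edge and felt no unexpected force from the cover. No check failed or disagreed.

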